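Return a rack spacer to the tray for its thickness

TASK

Pinch the upright web of the T-shaped aluminium rack spacer that stands on the small square black pad, and read from the finger opening whether the web is 8, 14 or 20 mm thick. Lift it and set it down inside the storage tray for that thickness: 8 mm in the smallest tray, 14 mm in the middle-sized one, 20 mm in the largest; keep the other two trays empty.

Things in the scene. Friction and masses are not known exactly. Their poses are not given: they have to be found in the camera images.
- pad: 90 x 90 x 6 mm black pad, fixed, sides along world axes; origin: centre of underside, on the bench. On it, centred within 4 mm and turned under 5 deg, stands the spacer, an upside-down T: foot 60 (x) x 50 (y) x 5 mm; on its middle a web 50 wide (y), 50 tall, top 61 mm above bench, 8, 14 or 20 mm thick (x), varying, about 0.09, 0.13 or 0.18 kg. The other two spacers stand on a long strip behind
- tray_small: the smallest of three low open white plastic storage trays, fixed to the bench, for spacers with a web of 8 mm: 100 mm (its x) by 88 mm (its y) outside, 22 mm high, walls and floor 4 mm thick. Origin: centre of its underside, on the bench; z up. The three trays change places from one start to the next, turned by up to 17 degrees
- tray_medium: the middle-sized of three low open white plastic storage trays, fixed to the bench, for spacers with a web of 14 mm: 100 mm (its x) by 124 mm (its y) outside, 22 mm high, walls and floor 4 mm thick. Origin: centre of its underside, on the bench; z up. The three trays change places from one start to the next, turned by up to 17 degrees
- tray_large: the largest of three low open white plastic storage trays, fixed to the bench, for spacers with a web of 20 mm: 100 mm (its x) by 160 mm (its y) outside, 22 mm high, walls and floor 4 mm thick. Origin: centre of its underside, on the bench; z up. The three trays change places from one start to the next, turned by up to 17 degrees

How it is judged:
On the way:
1. the spacer is pinched in the fingers and lifted clear of the pad (contact force between anything else and pad below 0.05 N and contact force between the fingers and anything else above 1 N), for 0.2 s.
At the end, for the whole second after the job is handed in: Pad empty (under 0.05 N); one spacer rests anywhere inside the tray for its thickness, told by its weight on the tray: smallest 0.70 to 1.09 N (8 mm), middle-sized 1.10 to 1.50 N (14 mm) or largest 1.50 to 2.05 N (20 mm); the other two trays empty (under 0.1 N) (contact force between anything else and pad below 0.05 N and ((contact force between anything else and tray_small between 0.7 and 1.09 N and contact force between anything else and tray_medium below 0.1 N and contact force between anything else and tray_large below 0.1 N) or (contact force between anything else and tray_medium between 1.1 and 1.5 N and contact force between anything else and tray_small below 0.1 N and contact force between anything else and tray_large below 0.1 N) or (contact force between anything else and tray_large between 1.5 and 2.05 N and contact force between anything else and tray_small below 0.1 N and contact force between anything else and tray_medium below 0.1 N))); the robot touches nothing.
It also fails if it takes over 35 s, if anything falls off the work surface, if the arm or the gripper's body presses on something with over 40 N, if the wrist force passes 120 N, or if a joint passes its speed limit or range.

ROBOT

A 7-joint arm with a two-finger parallel gripper is mounted at the origin on the work surface. World frame = base frame: x ahead of the robot, y to its left, z up, the work surface at z = 0. Lengths are in m, angles in rad, forces in N, time in s.
With the tool pointing down it reaches from about 0.4 to 0.85 m from the base axis. Payload 6.9 kg.
Tool frame: the origin (TCP) lies between the finger pads; the fingertips stand ctrl.tcp_to_tips ahead of it and the grasp point (between the pads) is the TCP (ctrl.tcp_to_tips is the distance from the TCP to the fingertips, in m); z points along the fingers, y is the direction in which the jaws open and shut (so a half turn about z gives the same grasp; the last joint's range is limited). The gripper opens to 85 mm and grips with 20 to 120 N. Pads are 22 mm wide; open, the fingers measure 114 mm over their backs; the gripper's body (76 mm by 85 mm) begins 54 mm behind the grasp point. The pads swing forward as they close: fully open they stand 13 mm farther back than shut.
Start: joints at [0.105, 0.507, -0.238, 1.5, 0.126, 1.149, -0.155], TCP at [0.625, -0, 0.25] pointing down, gripper open.
Joint ranges: [-3.08, 3.08], [-0.24, 2.05], [-1.43, 1.35], [0, 2.5], [-1.52, 4.66], [0.17, 1.96], [-2.89, 2.89]. Speed limits (rad/s): [2.39, 2.39, 3.14, 3.14, 3.14, 3.14, 3.14].

INTERFACE

Orientations are given as [roll, pitch, yaw] about the fixed x, y, z axes, in that order (R = Rz(yaw) Ry(pitch) Rx(roll)).
In Python, from plant import ctrl, claw, kinematics, cams, ticket, current_time, current_joint_positions, current_qvel, current_joint_torque, current_eef_pos, current_eef_rot, current_ft_force, current_wrist_torque, current_finger_gap gives the robot as it stands. The module is installed in compiled form; this text tells all that it offers. Calls block until the motion is done:
- ctrl.move_to(position, orientation): joint-space move of the TCP to a pose.
- ctrl.move_linear(position, frame=None, v=0.15, guard=None): straight line of the TCP; frame=None keeps the orientation; v is the mean speed in m/s. With guard (N) it stops when the force on the tool has changed by that much, and returns True; else False.
- ctrl.goto_joints(angles): joint-space move.
- claw.gripper_to(opening, newtons=None): opening from 0.0 (shut) to 1.0 (fully open); newtons is the grip in N (None keeps the last); returns when the fingers have stopped.
- ctrl.pause(seconds).
- kinematics.inverse_kinematics(position, orientation): joint angles nearest the present ones, or None.
- cams.grab_frame(name): name is "scene" or "side" or "wrist"; returns a dict with "img" (384x512x3 uint8, red, green, blue), "fx", "fy", "cx", "cy" (pixels), "R" (3x3) and "t" (3): a world point X has camera coordinates R X + t; the wrist camera has in their place "mount" (4x4, takes a point from camera to tool coordinates, whose origin is the TCP and whose axes are the flange's). Camera axes: x right, y down, z forward; pixel columns grow to the right and rows downward; lengths in m; the calibration is good to about 2 mm. A picture is of the moment at which its call begins: read the wrist's pose just before it. There is no depth.
A pose or a line that the arm cannot do raises ctrl.MotionError and nothing moves.
- ticket.hand_in(): hands the job in, once; it reports no verdict.
Trained networks look in a picture, given as the dict that the camera call returned (one of the last four; its "shot" number tells which), for a name from the list of things; names that differ only in an ending like _2 or _b are one class to them, and where a whole thing is asked for, a point or a joint stands for the part that bears it (a point fixed in the world has none). Each returns a list of dicts, best first, with "conf" (0 to 1); they miss things now and then, are a little off and sometimes report something else, mostly with a low value. They report only what shows in the picture. A call takes as long as a camera call.
- cams.trace(picture, query): "region" (384x512 bool, what is visible of it) and "extent" ([left, top, right, bottom] in pixels, round what is visible of it).
- cams.pinpoint(picture, query): "at" ([column, row] in pixels: a listed point, or the origin of a listed thing).
Readings, each from a call of its own:
- current_time(): time.
- current_joint_positions(): joint angles.
- current_qvel(): joint speeds.
- current_joint_torque(): joint torques, N m.
- current_eef_pos(): TCP position.
- current_eef_rot(): TCP orientation.
- current_ft_force(): force on the tool from outside, world axes, zero at the start.
- current_wrist_torque(): the same for the moment, N m.
- current_finger_gap(): opening from 0.0 (shut) to 1.0 (fully open).
Only numpy, scipy, OpenCV 4.12 (cv2) and the standard library are available. Lean on these libraries where they do the work, as an engineer would, in place of code of your own. Each camera call takes 0.05 s, during which the arm holds its last target. There are 200 camera calls.

## Working session

There is one attempt and no reset: what is moved stays moved. The work goes in short steps, each a Python script; the robot and the scene stay as the last script left them, time stands still between calls to the robot, and variables do not carry over. Pictures are saved under pics/ and viewed, about 8 in all and at most 12, crops included, and the job is handed in when it is done.

```bash
mkdir -p pics
cat > h.py <<'E'
import numpy as np, cv2
from plant import *
def ray_z(f,px,z):
    d=np.array([(px[0]-f['cx'])/f['fx'],(px[1]-f['cy'])/f['fy'],1.])
    R=np.array(f['R']);t=np.array(f['t']);c=-R.T@t;w=R.T@d
    return c+w*(z-c[2])/w[2]
def save(n,im): cv2.imwrite('pics/'+n,im[:,:,::-1])
E
python3 - <<'E'
from h import *
print(current_time(),current_eef_rot(),ctrl.tcp_to_tips,current_finger_gap())
ims=[]
for n in('scene','side'):
    f=cams.grab_frame(n);im=f['img'].copy()
    print(n,'cam',-np.array(f['R']).T@np.array(f['t']))
    for q in('pad','tray_small','tray_medium','tray_large'):
        for d in cams.pinpoint(f,q)[:3]: print(q,'pt',np.round(d['at']),round(d['conf'],2),ray_z(f,d['at'],0).round(3))
        for d in cams.trace(f,q)[:2]:
            c=cv2.findContours(d['region'].astype(np.uint8),0,2)[0]
            p=np.vstack(c)[:,0]
            w=np.array([ray_z(f,x,0.006 if q=='pad' else .022)[:2] for x in p],np.float32)
            print(q,'tr',d['extent'],round(d['conf'],2),cv2.minAreaRect(w))
    ims.append(im)
save('a.png',np.vstack(ims)[:, :])
E
```

```text
0.0 [-3.13981031e+00  3.29406126e-05  1.57078012e+00] 0.019 1.0008104748316085
scene cam [ 1.00145113 -0.16416951  0.52747886]
pad pt [256. 179.] 0.68 [0.441 0.038 0.   ]
pad tr [232.1, 168.1, 279.2, 192.3] 0.92 ((0.4412939250469208, 0.03634382784366608), (0.09721002727746964, 0.09231530874967575), 0.6540654897689819)
pad tr [238.0, 211.3, 302.3, 267.1] 0.44 ((0.6130396723747253, 0.0045355744659900665), (0.11472178250551224, 0.0949314683675766), 5.016343116760254)
tray_small pt [268. 243.] 0.71 [ 0.624 -0.001  0.   ]
tray_small tr [239.1, 210.5, 302.5, 268.0] 0.79 ((0.6250936985015869, 0.00011344999074935913), (0.11322879791259766, 0.0931902602314949), 4.091249942779541)
tray_medium pt [136. 272.] 0.57 [ 0.612 -0.245  0.   ]
tray_medium pt [270. 239.] 0.45 [0.615 0.006 0.   ]
tray_medium tr [89.3, 234.1, 178.8, 314.5] 0.8 ((0.6205189228057861, -0.24407969415187836), (0.11337122321128845, 0.1232888251543045), 17.06835174560547)
tray_large pt [381. 206.] 0.57 [0.606 0.261 0.   ]
tray_large tr [337.4, 173.0, 433.8, 229.8] 0.86 ((0.6042599081993103, 0.2637470066547394), (0.11597073078155
[... 201 characters left out ...]
9605725556612015), (0.09142701327800751, 0.09115952253341675), 89.86524200439453)
tray_small pt [229. 200.] 0.6 [0.626 0.    0.   ]
tray_small tr [202.1, 182.9, 261.9, 216.5] 0.77 ((0.6010006070137024, 0.01409672200679779), (0.11675873398780823, 0.11140783131122589), 4.295095920562744)
tray_medium pt [300. 169.] 0.86 [ 0.605 -0.232  0.   ]
tray_medium tr [276.3, 152.3, 328.5, 180.2] 0.62 ((0.5971937775611877, -0.22751769423484802), (0.10922633111476898, 0.16256700456142426), 17.20344352722168)
tray_large pt [123. 267.] 0.88 [0.6  0.27 0.  ]
tray_large tr [59.7, 225.9, 184.1, 299.6] 0.75 ((0.5823736786842346, 0.2733405530452728), (0.12143748253583908, 0.16447408497333527), 2.1271607875823975)
```

View pics/a.png

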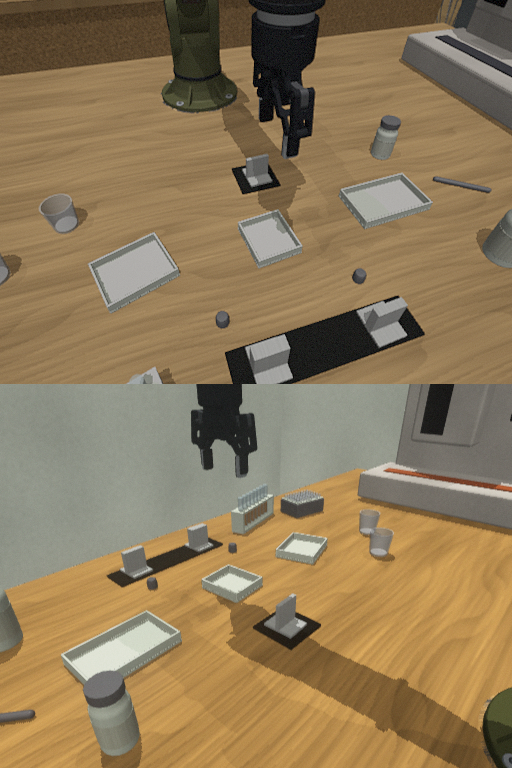

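The pad is at about (256,178) in the scene view, with a thin-looking web on it. The trays' relative sizes match the network's labels. Next I go above the pad for a closer look.

```bash
cat >> h.py <<'E'
from scipy.spatial.transform import Rotation as Ro
def wrist():
    p=np.array(current_eef_pos());r=np.array(current_eef_rot())
    f=cams.grab_frame('wrist');T=np.eye(4);T[:3,:3]=Ro.from_euler('xyz',r).as_matrix();T[:3,3]=p
    C=np.linalg.inv(T@np.array(f['mount']));f['R'],f['t']=C[:3,:3],C[:3,3]
    return f
E
python3 - <<'E'
from h import *
ctrl.move_to([.437,.037,.20],[np.pi,0,np.pi/2])
print(current_time(),current_eef_pos(),current_eef_rot())
f=wrist();save('b.png',f['img'])
print(-f['R'].T@f['t'])
for d in cams.pinpoint(f,'pad')[:2]: print(d['at'],d['conf'],ray_z(f,d['at'],0))
for d in cams.trace(f,'pad')[:1]:
    print(d['extent'])
np.savez('b.npz',**{k:f[k] for k in('R','t','fx','fy','cx','cy')})
E
```

```text
1.7083 [0.43842233 0.0370217  0.20070417] [ 3.13917721e+00 -1.84896088e-04  1.57072678e+00]
[0.43890542 0.10764197 0.32411072]
[212.5, 130.9, 298.6, 213.1]
```

View pics/b.png

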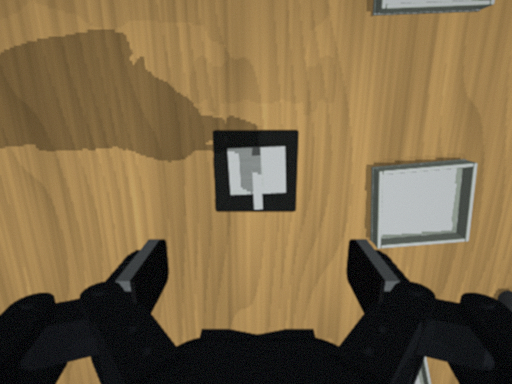

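The pad fills (213..298, 131..212). The foot corners are at about (229,148), (285,146), (287,193) and (230,195), and the web's top strip runs down column 257 to row 209. The tray at right is the small one.

Run:
```python
from h import *
f=dict(np.load('b.npz'))
for p in[(213,131),(298,131),(297,211),(215,211)]:print('pad',ray_z(f,p,.006).round(4))
for p in[(228,148),(285,146),(287,193),(230,195)]:print('foot',ray_z(f,p,.011).round(4))
for p in[(253,172),(262,172),(253,209),(263,209)]:print('web',ray_z(f,p,.061).round(4))
for p in[(373,165),(475,160),(470,242),(377,248)]:print('small',ray_z(f,p,.022).round(4))
```

```text
pad [0.3938 0.0798 0.006 ]
pad [0.4819 0.0798 0.006 ]
pad [ 0.4841 -0.0082  0.006 ]
pad [ 0.3925 -0.0082  0.006 ]
foot [0.4093 0.0629 0.011 ]
foot [0.4684 0.065  0.011 ]
foot [0.4719 0.0142 0.011 ]
foot [0.4102 0.012  0.011 ]
web [0.4358 0.0487 0.061 ]
web [0.4438 0.0487 0.061 ]
web [0.4357 0.0138 0.061 ]
web [0.4449 0.0138 0.061 ]
small [0.5573 0.0472 0.022 ]
small [0.6601 0.0524 0.022 ]
small [ 0.6728 -0.0384  0.022 ]
small [ 0.5716 -0.0457  0.022 ]
```

Everything agrees: the web centre is at (0.440, 0.038) with about 2° of yaw. I pinch it there.

Run:
```python
from h import *
o=[np.pi,0,np.pi/2+.03]
ctrl.move_to([.440,.038,.10],o)
print(ctrl.move_linear([.440,.038,.044],guard=8))
print(current_eef_pos())
claw.gripper_to(0.0,30); ctrl.pause(.3)
print('gap mm',current_finger_gap()*85,current_time())
f0=np.array(current_ft_force())
ctrl.move_linear([.440,.038,.14]); ctrl.pause(.4)
print('gap mm',current_finger_gap()*85,f0,current_ft_force(),current_time(),current_eef_pos())
f=wrist();save('c.png',f['img'])
```

```text
False
[0.44091425 0.03807285 0.04517161]
gap mm 8.008011093138576 3.85
gap mm 7.837445224608882 [-1.13957214 -0.32567527  6.19126904] [-0.00669752 -0.72579796 -0.36117088] 5.0417 [0.43982433 0.03803037 0.13964216]
```

View pics/c.png

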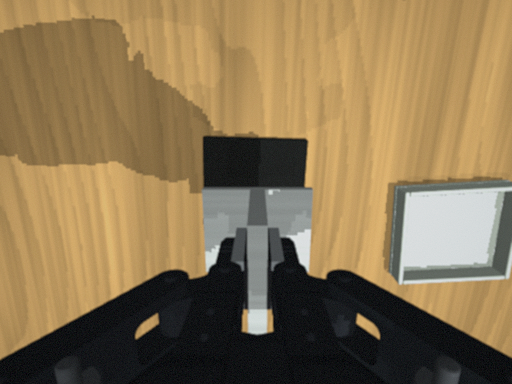

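The finger opening reads 7.8–8.0 mm, so it's the 8 mm spacer and goes in the small tray. The picture shows the spacer hanging level in the fingers, clear of the pad. One closer look at the tray, then I place it.

Run:
```python
from h import *
o=[np.pi,0,np.pi/2+.07]
ctrl.move_to([.62,-.085,.20],o); ctrl.pause(.2)
f=wrist();save('d.png',f['img']); print(current_time())
for d in cams.pinpoint(f,'tray_small')[:2]: print(d['at'],d['conf'],ray_z(f,d['at'],0))
for d in cams.trace(f,'tray_small')[:2]:
    p=np.vstack(cv2.findContours(d['region'].astype(np.uint8),0,2)[0])[:,0]
    print(d['extent'],d['conf'],cv2.minAreaRect(np.array([ray_z(f,x,.018)[:2] for x in p],np.float32)))
```

```text
6.2417
[264.1, 85.7] 0.57 [0.62039303 0.00439631 0.        ]
[209.2, 34.7, 315.3, 133.9] 0.94 ((0.6177752614021301, 0.0013052672147750854), (0.10080158710479736, 0.08877279609441757), 5.1278862953186035)
```

View pics/d.png

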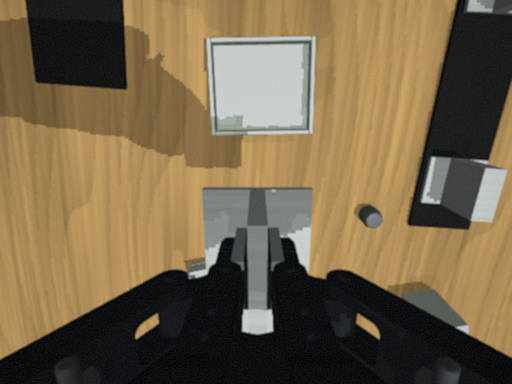

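The network outline measures 101 x 89 mm, which matches tray_small. Its centre is (0.618, 0.001) with 5° of yaw. The tray is empty at (262,85) in the image.

Run:
```python
from h import *
o=[np.pi,0,np.pi/2+.09]
x,y=.618,.001
ctrl.move_to([x,y,.14],o)
ctrl.move_linear([x,y,.056],v=.1); ctrl.pause(.2)
print(ctrl.move_linear([x,y,.036],v=.02,guard=2.5),current_eef_pos(),current_ft_force())
claw.gripper_to(.4); ctrl.pause(.2)
ctrl.move_linear([x,y,.13],v=.1); 
ctrl.move_to([x-.06,y-.15,.22],[np.pi,0,np.pi/2])
print(current_time(),current_ft_force())
f=wrist();g=cams.grab_frame('scene')
save('e.png',np.vstack([f['img'],g['img']]))
```

```text
True [0.61786417 0.00099582 0.04210648] [0.56506499 0.63361684 3.3138889 ]
11.1 [-0.06918188  0.13691752 -0.29954633]
```

View pics/e.png

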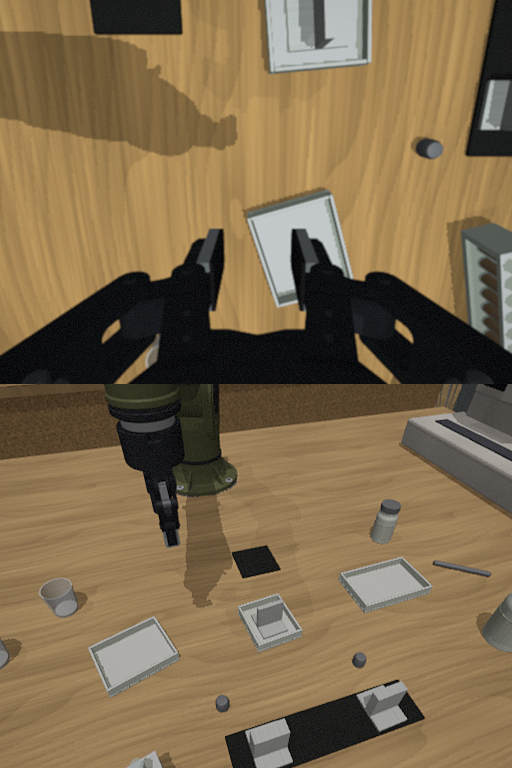

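The spacer stands upright inside the small tray, at (270,620) in the lower picture. The pad and the other trays are empty, and the arm is clear.

```bash
python3 -c "
from h import *
ticket.hand_in();print(current_time())"
```

```text
the job is handed in; nothing more can be done
the job is handed in; nothing more can be done
```

I pinched the spacer's web and read a finger opening of 7.8–8.0 mm, so it is the 8 mm one. I lifted it clear of the pad, set it down in the smallest tray, and handed the job in at about 11 s.

The last pictures show the spacer standing upright inside the small tray, the pad and the other two trays empty, and the gripper clear. The tool force was back near zero (about 0.3 N or less).

- **Tray position:** my readings of the small tray's centre differed by up to about 1 cm between cameras. I used the close wrist view, whose outline measured 101 x 89 mm against the stated 100 x 88 mm.
- **Force while pinching:** the tool force showed about 6 N upward as the fingers closed. I took this to be the pads swinging forward along the web. It was gone after the lift.
- **Weight:** I could not measure the spacer's weight on the tray directly. The hand-in gave no verdict.

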